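# Lid the washed tubs and park them under the dish rack

### The job

Close every yellow food tub on the counter by snapping one of the red lids from the top of the blue dish rack fully down onto it, then slide each closed tub under the rack into a bay of its own, standing upright and pushed right in against the back stop. Leave any spare lid on the rack, and do not disturb the plates, the cup or the soap bottle.

Things in the scene. Friction and masses are not known exactly. Their poses are not given: they have to be found in the camera images.
- tub1: Open square yellow plastic food tub, 80 x 80 mm outside, 50 mm tall, walls 4 mm, 100 to 200 g, loose (may be absent). Origin: centre of the underside, z up. In the middle of its -x and +x sides an orange sprung catch, 32 mm long along y, bulges 4.3 mm out of the wall, centred 42 mm above the underside.
- tub2: Yellow tub like tub1 (may be absent). A closed tub (lid snapped on) is 95 x 95 mm at the lid and 70 mm tall to the top of the grip bar; tub and lid hold together and can be lifted by the bar.
- tub3: Yellow tub like tub1 (may be absent). Any lid fits any tub, in any of the four quarter-turn yaws.
- lid1: Square red lid, 95 x 95 mm, 50 g, at first right way up on the rack's deck. Origin: centre of its lower edge plane, z up. Skirt z = 0 to 17.5 mm with a rounded inner lip at the lower edge (83 mm from lip to facing lip: 1.5 mm play a side on a tub); plate z = 17.5 to 21.5 mm; on it a central white grip bar, 40 mm along lid x, 14 mm wide along y, z = 21.5 to 37.5 mm.
- lid2: Red lid like lid1. Laid on a tub, a lid first rests on the two catches, origin 45 to 48 mm above the tub's underside; a straight push down of 10 to 17 N clicks it past them until its plate meets the tub's rim: origin 32.5 mm above the tub's underside.
- lid3: Red lid like lid1. One side may click home before the other: if the lid still stands proud, press it again with 15 to 20 N.
- rack: Blue plastic dish rack, fixed, 365 mm long. Origin on the counter; x points from its open front (robot side) to its back, y along its length, z up. Three bays side by side, open to the front, each 111 mm wide between partitions 8 mm thick (12 mm thick, rounded, at the front end, front face at x = -44 mm); bay centres at y = -119, 0, +119 mm.
- bay1 (a point): On the counter, bay at rack y = -119 mm: where the origin of a closed tub stands when it is fully home; axes as the rack's. The tub's lid front is then 3.5 mm in front of the deck's front edge.
- bay2 (a point): Same for the middle bay, rack y = 0.
- bay3 (a point): Same for the bay at rack y = +119 mm.
- deck (a point): Centre of the top of the rack's slatted deck over the bays, axes as the rack's. Deck from 44 mm before to 85 mm behind the rack's origin along x; underside 78 mm, top 84 mm above the counter; a rim 4 mm thick round its edge rises to 94 mm.
- stop (a point): Middle of the front face of the back stop, a fixed bar 36 to 50 mm above the counter across the back of all bays, 47.5 mm behind the rack's origin; a closed tub's lid meets it when fully home.
- plates: Two stacked white ceramic plates, 180 mm across, 24 mm tall together, loose. Origin: centre of the underside. Leave alone.
- cup: Green plastic cup, 72 mm across, 85 mm tall, loose. Origin: centre of the underside. Leave alone.
- soap: Clear soap bottle with white push pump, 62 mm across, 178 mm tall, loose. Origin: centre of the underside. Leave alone.

How it is judged:
By the outcome, as a careful person would: the job done as asked, in the order asked, and still so for the second after the job is handed in, with the robot touching nothing.
Of tub1, tub2, tub3 only 2 to 3 are there at a start; the rules pass over those that are not, and their reading is None.
At some moment in a run one of tub1, tub2, tub3 may be knocked a few centimetres aside while the robot is not near it.
It also fails if it takes over 210 s, if anything falls off the work surface, if the arm or the gripper's body presses on something with over 40 N, if the wrist force passes 120 N, or if a joint passes its speed limit or range.

### The arm

A 6-joint arm with a two-finger parallel gripper is mounted at the origin on the work surface. World frame = base frame: x ahead of the robot, y to its left, z up, the work surface at z = 0. Lengths are in mm, angles in degrees, forces in N, time in s.
With the tool pointing down it reaches from about 350 to 850 mm from the base axis. Payload 8.1 kg.
Tool frame: the origin (TCP) lies between the finger pads; the fingertips stand 22 mm ahead of it and the grasp point (between the pads) lies 3 mm ahead of it; z points along the fingers, y is the line along which they close (so a half turn about z gives the same grasp; the last joint's range is limited). The gripper opens to 85 mm and grips with 20 to 120 N. Pads are 22 mm wide; open, the fingers measure 114 mm over their backs; the gripper's body (76 mm by 85 mm) begins 54 mm behind the grasp point. The pads swing forward as they close: fully open they stand 13 mm farther back than shut.
Start: joints at [-68.319, 7.471, 85.268, -0, 87.261, -4.893], TCP at [268.43, -536.611, 253.292] pointing down, gripper open.
Joint ranges: [-169.43, 169.43], [-51.17, 129.36], [1.28, 143.12], [-76.62, 256.62], [0, 156.53], [-152.29, 152.29]. Speed limits (degrees/s): [136.94, 136.94, 159.86, 180, 180, 180].

### API

Orientations are given as [roll, pitch, yaw] about the fixed x, y, z axes, in that order (R = Rz(yaw) Ry(pitch) Rx(roll)).
In Python, from bench import r, vision gives the robot as it stands.
- The arm moves only by the tool step_arm, never from a script. Its argument "targets" is a list that holds one entry, the list of rows, each a list of 6 numbers: the shift along the world's x, y, z in mm, then the turn, a rotation vector about the world's x, y, z in rad. In form: [[[x, y, z, rx, ry, rz], ...]]. A call has 1 to 12 rows; each row is the pose to reach, as a shift and turn from the pose commanded when the call began; what a row does not reach only later rows make up. A row lasts 1/12 s, in which the tool goes at most 41.7 mm and 7.16 degrees, less where a joint would pass 70% of its speed; a pose out of reach is approached as far as the arm can. A call with a gripper value outside its range is refused whole. "fingers" is the gripper's target within -1 to 1 (shut at 1, half-way at 0, fully open at -1), set as the call begins (left out, the last holds). The fingers move at their own pace and stop on an object; "newtons" is the grip in N (left out, the last holds). Time passes only in rows, so rows that repeat a pose let the fingers close. It gives the time, the measured TCP pose, the force, the opening and the grip force at its end, in the units of the state.
- r.sense(): the state, without advancing time (a new reading comes with each control period).
- vision.snapshot(name): name is "scene" or "top"; returns a dict with "img" (384x512x3 uint8, blue, green, red), "mtx" (3x3 intrinsics, pixels), "eye" and "attitude" of the camera in the world. Camera axes: x right, y up, looking along -z (the intrinsics and any distortion apply to the point x, -y, -z); pixel columns grow to the right and rows downward; lengths in mm; the calibration is good to about 2 mm. A picture is of the moment at which its call begins. There is no depth.
- r.hand_in(): hands the job in; it is judged then, once.
The state is a dict: "time": time; "joint_pos": joint angles; "qd": joint speeds; "joint_efforts": joint torques, N m; "tool_pos": TCP position; "tcp_rot": TCP orientation; "ft_force": force on the tool from outside, world axes, zero at the start; "wrist_torque": the same for the moment, N m; "finger_gap": finger opening in mm; "grip_force": force on a finger pad.
Only numpy, scipy, OpenCV 4.12 (cv2) and the standard library are available. Lean on these libraries where they do the work, as an engineer would, in place of code of your own. Each camera call takes 0.05 s, during which the arm holds its last target. There are 200 camera calls.

## Working session

There is one attempt and no reset: what is moved stays moved. The work goes in short steps, Python scripts to look and compute and a tool call to move; the robot and the scene stay as the last step left them, time stands still between calls to the robot, and variables do not carry over. Pictures are saved under pics/ and viewed, at most 14 in all, crops included, and the job is handed in when it is done.

Besides the shell and the picture viewer there is one more tool, called after "Emit:" in YAML: its name, and indented under it one key for each argument. step_arm: Moves the arm, as the interface text tells. Its arguments: {"type":"object","properties":{"targets":{"type":"array"},"fingers":{"type":"number"},"newtons":{"type":"number"}},"required":["targets"]}

```bash
ls; mkdir -p pics; python3 - <<'E'
from bench import r, vision
import cv2, numpy as np
for n in("scene","top"):
    s=vision.snapshot(n); cv2.imwrite(f"pics/{n}0.png",s["img"]); np.save(f"{n}0.npy",s["img"])
    print(n,{k:np.round(v,4).tolist() for k,v in s.items() if k!="img"})
print(r.sense())
E
```

```text
pics
scene {'mtx': [[433.5315, 0.0, 256.7711], [0.0, 433.5315, 195.5559], [0.0, 0.0, 1.0]], 'eye': [1019.8799, -637.7024, 1071.0452], 'attitude': [35.2297, -0.2573, 36.6179]}
top {'mtx': [[429.3349, 0.0, 257.1422], [0.0, 429.3349, 186.4593], [0.0, 0.0, 1.0]], 'eye': [349.336, -74.2646, 1177.1052], 'attitude': [13.0468, 0.1102, -83.8518]}
{'time': 0.1, 'joint_pos': array([-6.83200139e+01,  7.51160578e+00,  8.53234569e+01,  9.49898208e-05,
        8.72628394e+01, -4.89331233e+00]), 'qd': array([-0.02158108,  0.00378531, -0.17898526, -0.00384516,  0.0747117 ,
        0.03010663]), 'joint_efforts': array([ 4.94559190e-04, -5.70951784e+01, -5.01941478e+01, -2.38111206e-04,
        8.15254374e-03, -1.27335906e-05]), 'tool_pos': array([ 268.24991291, -536.17190378,  252.33671564]), 'tcp_rot': array([-1.79902463e+02, -8.44563790e-03,  2.65732867e+01]), 'ft_force': array([ 0.72049236, -0.17134045, -0.42732266]), 'wrist_torque': array([-0.02722768, -0.01878965,  0.02050252]), 'grip_force': 0.0, 'finger_gap': 85.2932292195479}
```

View pics/scene0.png

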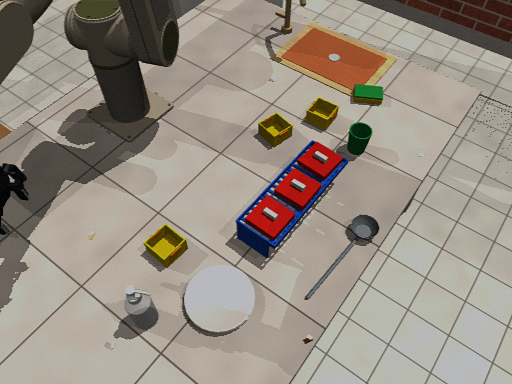

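View pics/top0.png

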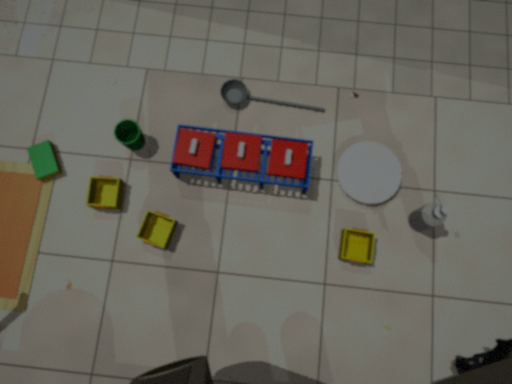

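Three tubs (top-view px about (105,193), (157,230), (357,246)) and three lids on the rack at (193,148), (241,152), (288,158); the plate is at (369,172), the cup at (128,134) and the soap at (432,214). Next I fit the poses with both cameras.

```bash
cat > h.py <<'E'
from bench import r, vision
import cv2, numpy as np
from scipy.spatial.transform import Rotation as R
from scipy.optimize import minimize
def shots(): return [vision.snapshot(n) for n in ("scene","top")]
def proj(s,P):
    c=(np.atleast_2d(P)-s["eye"])@R.from_euler("xyz",s["attitude"],degrees=True).as_matrix()
    c=c*[1,-1,-1]; q=c@np.asarray(s["mtx"]).T
    return q[:,:2]/q[:,2:]
def ray(s,px,z):
    d=np.linalg.inv(s["mtx"])@[px[0],px[1],1]*[1,-1,-1]
    d=R.from_euler("xyz",s["attitude"],degrees=True).apply(d); e=np.asarray(s["eye"])
    return e+d*(z-e[2])/d[2]
def box(x0,x1,y0,y1,z0,z1): return np.array([[x,y,z] for x in(x0,x1) for y in(y0,y1) for z in(z0,z1)],float)
TUB=np.vstack([box(-40,40,-40,40,0,50),box(-44.3,44.3,-16,16,40,44)])
LID=box(-47.5,47.5,-47.5,47.5,0,21.5)
RACK=box(-44,85,-182.5,182.5,0,94)
def pose(M,p,z): 
    return R.from_euler("z",p[2],degrees=True).apply(M)+[p[0],p[1],z]
def mask(s,col):
    h=cv2.cvtColor(s["img"],cv2.COLOR_BGR2HSV); H,S,V=cv2.split(h)
    m={"y":(H>22)&(H<35)&(S>150)&(V>50),"r":((H<6)|(H>174))&(S>170)&(V>50),"b":(H>105)&(H<125)&(S>150)&(V>40)}[col]
    return m.astype(np.uint8)
def blobs(s,col,amin=100):
    n,l,st,c=cv2.connectedComponentsWithStats(mask(s,col))
    return [(c[i],cv2.convexHull(np.argwhere(l==i)[:,::-1].astype(np.float32)).reshape(-1,2)) for i in range(1,n) if st[i,4]>amin]
def grow(h): # pixel centres -> pixel outlines
    return cv2.convexHull(np.vstack([h+d for d in([-.5,0],[.5,0],[0,-.5],[0,.5])]).astype(np.float32)).reshape(-1,2)
def fit(M,z,p0,views):
    """views: list of (snap, hull)"""
    vs=[(s,grow(h)) for s,h in views]
    def cost(p):
        c=0
        for s,h in vs:
            m=cv2.convexHull(proj(s,pose(M,p,z)).astype(np.float32)).reshape(-1,2)
            a,_=cv2.intersectConvexConvex(m,h); c+=1-a/(cv2.contourArea(m)+cv2.contourArea(h)-a)
        return c/len(vs)
    best=min((minimize(cost,[p0[0],p0[1],y],method="Nelder-Mead",options=dict(xatol=.02,fatol=1e-5,initial_simplex=[[p0[0],p0[1],y],[p0[0]+8,p0[1],y],[p0[0],p0[1]+8,y],[p0[0],p0[1],y+10]])) for y in np.atleast_1d(p0[2])),key=lambda o:o.fun)
    return best.x,best.fun
def near(bl,px): return min(bl,key=lambda b:np.hypot(*(b[0]-px)))
E
python3 - <<'E'
from h import *
S=shots(); ov=[s["img"].copy() for s in S]
def draw(M,p,z):
    for s,o in zip(S,ov): cv2.polylines(o,[np.int32(cv2.convexHull(proj(s,pose(M,p,z)).astype(np.float32))*16)],True,(255,255,0),1,cv2.LINE_AA,4)
for col,M,z,zc in(("y",TUB,0,25),("r",LID,84,95)):
    bs=[blobs(s,col) for s in S]; print(col,[len(b) for b in bs])
    for c,h in bs[1]:
        w=ray(S[1],c,zc)
        if not(300<w[0]<850 and abs(w[1])<600): continue
        h0=near(bs[0],proj(S[0],[w[0],w[1],zc])[0])[1]
        y0=[-40,-15,10,35]
        f=fit(M,z,[*w[:2],y0],[(S[0],h0),(S[1],h)]); draw(M,f[0],z)
        print(np.round(w,0),np.round(f[0],1),round(f[1],3),[np.round(fit(M,z,[*f[0][:2],f[0][2]],[v])[0],1).tolist() for v in((S[0],h0),(S[1],h))])
hs=[]
for s in S:
    pts=np.vstack([h for c,h in blobs(s,"b",20)]); hs.append(cv2.convexHull(pts).reshape(-1,2))
f=fit(RACK,0,[610,-20,[-10,0,10]],list(zip(S,hs))); print("rack",f,[fit(RACK,0,f[0],[v]) for v in zip(S,hs)]); draw(RACK,f[0],0); draw(RACK[1::2],f[0],0)
a=cv2.resize(ov[0][80:280,130:390],(780,600)) ; b=cv2.resize(ov[1][90:290,80:400],(800,500),interpolation=cv2.INTER_CUBIC)
cv2.imwrite("pics/a1.png",a); cv2.imwrite("pics/b1.png",b)
# sorted white bars
for s in S[1:]:
    g=cv2.cvtColor(s["img"],cv2.COLOR_BGR2HSV); 
E
```

```text
y [4, 3]
[554. 370.  25.] [554.2 368.4   2.8] 0.106 [[554.8, 367.7, 3.4], [552.0, 369.4, -2.8]]
[468. 212.  25.] [469.3 211.6  75.8] 0.09 [[469.9, 211.1, 75.5], [467.0, 209.4, 75.6]]
[ 482. -325.   25.] [ 482.5 -323.2   -3.5] 0.044 [[482.9, -323.3, -3.5], [481.2, -323.8, -5.2]]
r [3, 3]
[682. 131.  95.] [683.8 130.3  -3.2] 0.047 [[683.9, 130.1, -3.7], [682.9, 130.0, -1.2]]
[686.   7.  95.] [ 6.876e+02  6.400e+00 -3.000e-01] 0.028 [[687.7, 6.5, -0.3], [687.5, 6.4, -0.3]]
[ 681. -118.   95.] [ 681.9 -117.2   -2. ] 0.027 [[681.4, -116.7, -1.0], [682.2, -117.2, -1.8]]
rack (array([ 6.57896534e+02,  3.29912969e+00, -4.85693444e-01]), np.float64(0.16346162684042914)) [(array([ 6.57367317e+02,  3.27341927e+00, -2.99721849e-01]), np.float64(0.1315839301200532)), (array([654.78707962,   3.81114713,  -4.98578973]), np.float64(0.1924687292119891))]
```

View pics/b1.png

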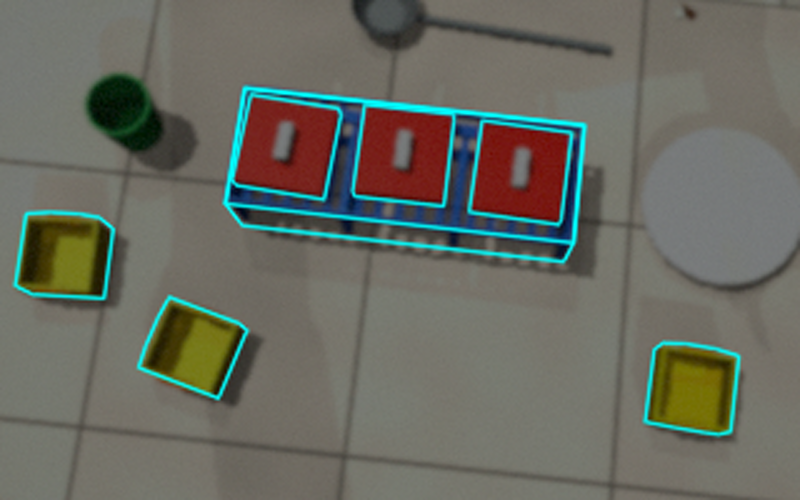

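View pics/a1.png

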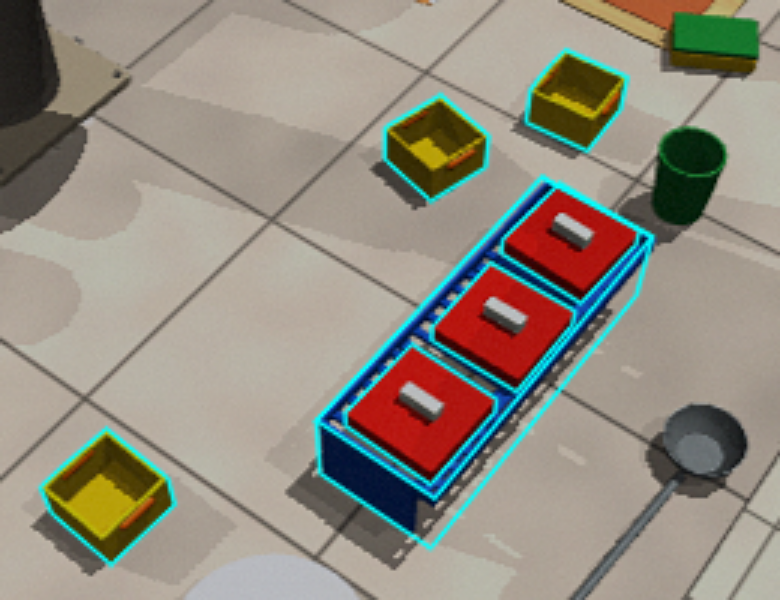

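The overlays match the tubs and lids well, but the rack model needs shorter side panels. I'll widen the yellow mask and refit.

```bash
sed -i 's/"y":(H>22)&(H<35)&(S>150)&(V>50)/"y":(H>7)\&(H<36)\&(S>150)\&(V>22)/; s/^RACK=.*/RACK=np.vstack([box(-44,85,-182.5,182.5,78,94),box(-44,50,-182.5,182.5,0,94)])/' h.py
python3 - <<'E'
from h import *
S=shots()
bs=[blobs(s,"y") for s in S]
for p in([554,368,0],[469,211,-14],[482,-323,-3]):
    v=[(s,near(b,proj(s,[*p[:2],25])[0])[1]) for s,b in zip(S,bs)]
    print(*[np.round([*f[0],f[1]*100],1) for f in (fit(TUB,0,p,v),fit(TUB,0,p,v[:1]),fit(TUB,0,p,v[1:]))])
hs=[]
for s in S: hs.append(cv2.convexHull(np.vstack([h for c,h in blobs(s,"b",20)])).reshape(-1,2))
V=list(zip(S,hs))
for v in(V,V[:1],V[1:]): f=fit(RACK,0,[657,3,[-6,-3,0,3]],v); print("rack",np.round([*f[0],f[1]*100],2))
# bars
for s in S:
    H,Sa,Vv=cv2.split(cv2.cvtColor(s["img"],cv2.COLOR_BGR2HSV))
    for p in([683.8,130.3],[687.6,6.4],[682,-117.2]):
        u=proj(s,[*p,118])[0].astype(int); w=np.zeros_like(H); w[u[1]-16:u[1]+16,u[0]-14:u[0]+14]=1
        m=((Sa<80)&(Vv>60)&(w>0)).astype(np.uint8); n,l,st,c=cv2.connectedComponentsWithStats(m)
        i=min(range(1,n),key=lambda i:np.hypot(*(c[i]-u)) if st[i,4]>15 else 99)
        q=np.argwhere(l==i)[:,::-1].astype(np.float32)
        B=box(-20,20,-7,7,105.5,121.5); f=fit(B,0,[*p,0],[(s,cv2.convexHull(q).reshape(-1,2))])
        print("bar",np.round([*f[0],f[1]*100],1))
E
```

```text
[554.1 368.5   3.    6.2] [554.5 368.1   3.2   3.1] [551.3 368.1  -1.2   7.4]
[469.3 211.5 -14.    5.9] [470.2 210.6 -13.5   3.2] [468.3 210.8 -13.9   7.7]
[ 482.6 -323.2   -3.4    4.7] [ 482.9 -323.3   -3.5    1.3] [ 480.3 -323.9   -5.6    6.4]
rack [660.64   3.64  -1.31  10.56]
rack [660.63   3.63  -1.29   1.26]
rack [654.53   3.39  -4.91  19.65]
bar [684.3 129.4  -5.3   9.2]
bar [688.1   5.7  -1.9   8.4]
bar [ 681.2 -117.    -4.2   11.7]
bar [684.6 131.4  -5.2  15.1]
bar [688.2   6.3   0.7  16.6]
bar [ 682.2 -116.5    2.3   17.3]
```

Emit:
step_arm:
  targets:
    - [[206,210,0,0,0,-0.24],[413,420,0,0,0,-0.4817],[413,420,0,0,0,-0.4817],[413,420,0,0,0,-0.4817],[413,420,0,0,0,-0.4817],[413,420,0,0,0,-0.4817],[413,420,0,0,0,-0.4817],[413,420,0,0,0,-0.4817],[413,420,0,0,0,-0.4817],[413,420,0,0,0,-0.4817],[413,420,0,0,0,-0.4817],[413,420,0,0,0,-0.4817]]
  fingers: 0
  newtons: 60

```text
time: 1.3
tool_pos: [613.8, -184.8, 253.4]
tcp_rot: [180.0, -0.0, -1.0]
ft_force: [0.6, -0.5, 0.1]
finger_gap: 42.6
grip_force: 0.0
```

Emit:
step_arm:
  targets:
    - [[0,0,0,0,0,0],[0,0,0,0,0,0]]

```text
time: 1.47
tool_pos: [613.8, -184.3, 252.6]
tcp_rot: [-180.0, 0.0, -0.8]
ft_force: [-0.4, -1.3, -0.9]
finger_gap: 42.7
grip_force: 0.0
```

Emit:
step_arm:
  targets:
    - [[34,34,-20,0,0,0],[67.6,67.8,-50,0,0,0],[67.6,67.8,-80,0,0,0],[67.6,67.8,-105,0,0,0],[67.6,67.8,-115,0,0,0],[67.6,67.8,-115,0,0,0],[67.6,67.8,-115,0,0,0]]

```text
time: 2.05
tool_pos: [679.6, -120.3, 138.9]
tcp_rot: [180.0, 0.0, -1.1]
ft_force: [-0.1, -0.4, 0.0]
finger_gap: 43.0
grip_force: 0.0
```

Emit:
step_arm:
  targets:
    - [[0,0,0,0,0,0],[0,0,0,0,0,0],[0,0,0,0,0,0]]

```text
time: 2.3
tool_pos: [681.4, -119.9, 141.3]
tcp_rot: [179.9, -0.2, -1.1]
ft_force: [-0.9, 0.1, -0.7]
finger_gap: 42.9
grip_force: 0.0
```

```bash
cat >> h.py <<'E'
def avg(n=6):
    P=[]
    for _ in range(n): vision.snapshot("top"); s=r.sense(); P.append([*s["tool_pos"],*s["joint_pos"],*s["ft_force"],s["finger_gap"],s["tcp_rot"][2]])
    return np.array(P)
E
python3 -c "
from h import *
np.set_printoptions(precision=2,suppress=True,linewidth=160)
print(avg(4))"
```

```text
[[ 681.19 -119.62  140.76  -14.21   25.3    75.94    0.     78.57   76.86   -0.68   -0.71   -1.01   42.63   -1.06]
 [ 680.93 -119.4   140.18  -14.19   25.33   75.96    0.     78.56   76.86   -0.33    0.41    0.36   42.53   -1.05]
 [ 680.74 -119.23  139.68  -14.18   25.35   75.98    0.     78.56   76.86    0.2    -0.82   -0.42   42.79   -1.05]
 [ 680.55 -119.07  139.18  -14.17   25.38   76.      0.     78.55   76.86   -0.15    0.34   -0.05   42.61   -1.03]]
```

Emit:
step_arm:
  targets:
    - [[0,0,-7,0,0,0],[0,0,-7,0,0,0],[0,0,-7,0,0,0],[0,0,-7,0,0,0],[0,0,-7,0,0,0],[0,0,-7,0,0,0],[0,0,-7,0,0,0],[0,0,-7,0,0,0]]

```text
time: 3.17
tool_pos: [680.4, -118.8, 131.5]
tcp_rot: [180.0, -0.0, -1.0]
ft_force: [-0.2, 0.8, 0.3]
finger_gap: 42.6
grip_force: 0.0
```

Emit:
step_arm:
  targets:
    - [[0,0,0,0,0,0],[0,0,0,0,0,0],[0,0,0,0,0,0],[0,0,0,0,0,0],[0,0,0,0,0,0],[0,0,0,0,0,0],[0,0,0,0,0,0],[0,0,0,0,0,0]]
  fingers: 1

```text
time: 3.83
tool_pos: [680.4, -118.9, 131.6]
tcp_rot: [180.0, -0.0, -1.0]
ft_force: [0.2, -0.4, 2.6]
finger_gap: 12.3
grip_force: 60.2
```

Emit:
step_arm:
  targets:
    - [[0,0,30,0,0,0],[0,0,60,0,0,0],[-28,-29,60,0,0,0],[-56,-58,60,0,0,0],[-84,-87,60,0,0,0],[-112,-116,60,0,0,-0.02],[-140,-145,60,0,0,-0.0436],[-168,-174,50,0,0,-0.0436],[-190,-196,40,0,0,-0.0436],[-198.5,-204.5,20,0,0,-0.0436],[-198.5,-204.5,0,0,0,-0.0436],[-198.5,-204.5,-10,0,0,-0.0436]]

```text
time: 4.83
tool_pos: [479.6, -323.3, 118.4]
tcp_rot: [-179.9, 0.2, -3.7]
ft_force: [-1.0, 0.9, -0.7]
finger_gap: 12.3
grip_force: 59.8
```

Emit:
step_arm:
  targets:
    - [[0,0,0,0,0,0],[0,0,0,0,0,0],[0,0,0,0,0,0],[0,0,0,0,0,0],[0,0,0,0,0,0],[0,0,0,0,0,0]]

```text
time: 5.33
tool_pos: [482.5, -323.4, 122.3]
tcp_rot: [179.9, -0.1, -3.5]
ft_force: [0.0, -0.0, -0.9]
finger_gap: 12.3
grip_force: 59.8
```

```bash
cat > hov.py <<'E'
from h import *
import sys
x,y,yaw,lz=map(float,sys.argv[1:5])
S=shots(); 
p=avg(2)[-1]; print("tcp",np.round(p[:3],1),"yaw",round(p[-1],2),"F",np.round(p[9:12],1),"gap",round(p[12],1)); lz0=p[2]-lz
for i,s in enumerate(S):
    b=near(blobs(s,"r"),proj(s,[x,y,lz0+10])[0]); f=fit(LID,lz0,[x,y,yaw],[(s,b[1])]); print("lid",i,np.round([*f[0],lz0,f[1]*100],1))
cv2.imwrite(f"pics/{sys.argv[5]}.png",cv2.resize(S[0]["img"][int(sys.argv[6]):int(sys.argv[6])+130,int(sys.argv[7]):int(sys.argv[7])+170],(680,520)))
E
python3 hov.py 483 -323 -3.5 47.6 h1 160 90
```

```text
tcp [ 481.9 -323.4  121.5] yaw -3.52 F [ 0.1  1.  -0.2] gap 12.2
lid 0 [ 482.7 -323.2   -3.9   73.9   12.6]
lid 1 [ 468.3 -314.5   16.1   73.9   79.5]
```

View pics/h1.png

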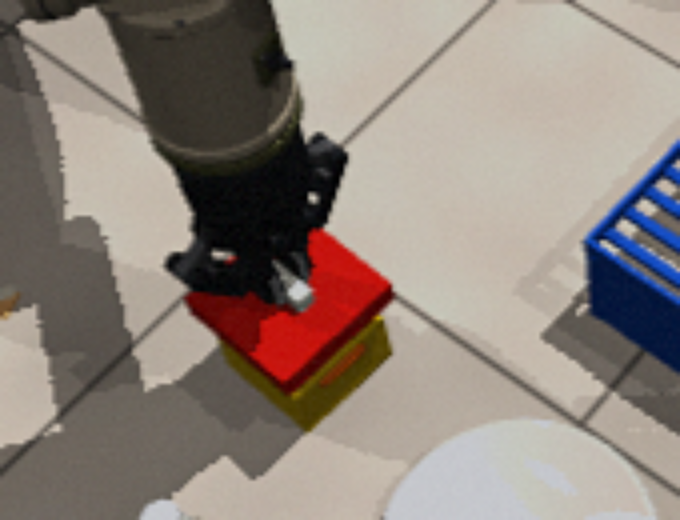

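The scene view shows the lid held squarely about 24 mm above the tub, and the fitted lid pose is within 1 mm of the tub. I'll descend gently.

Emit:
step_arm:
  targets:
    - [[0,0,-8,0,0,0],[0,0,-14,0,0,0],[0,0,-18,0,0,0],[0,0,-20,0,0,0],[0,0,-22,0,0,0],[0,0,-23,0,0,0],[0,0,-24,0,0,0],[0,0,-24,0,0,0],[0,0,-24,0,0,0],[0,0,-24,0,0,0]]

```text
time: 6.37
tool_pos: [481.9, -323.4, 97.6]
tcp_rot: [180.0, -0.0, -3.5]
ft_force: [-0.3, 0.4, -0.3]
finger_gap: 12.4
grip_force: 59.8
```

Emit:
step_arm:
  targets:
    - [[0,0,-0.5,0,0,0],[0,0,-1,0,0,0],[0,0,-1.5,0,0,0],[0,0,-2,0,0,0],[0,0,-2,0,0,0],[0,0,-2,0,0,0],[0,0,-2,0,0,0]]

```text
time: 6.95
tool_pos: [481.7, -323.3, 95.3]
tcp_rot: [-180.0, 0.0, -3.5]
ft_force: [0.2, 0.6, -0.5]
finger_gap: 12.4
grip_force: 59.8
```

Emit:
step_arm:
  targets:
    - [[0,0,-0.5,0,0,0],[0,0,-1,0,0,0],[0,0,-1.5,0,0,0],[0,0,-2,0,0,0],[0,0,-2.5,0,0,0],[0,0,-3,0,0,0],[0,0,-3,0,0,0],[0,0,-3,0,0,0]]

```text
time: 7.62
tool_pos: [481.7, -323.4, 92.5]
tcp_rot: [180.0, 0.0, -3.5]
ft_force: [-1.9, 1.1, 2.8]
finger_gap: 12.1
grip_force: 60.3
```

Emit:
step_arm:
  targets:
    - [[0,0,-0.5,0,0,0],[0,0,-1,0,0,0],[0,0,-1.5,0,0,0],[0,0,-2,0,0,0],[0,0,-2,0,0,0],[0,0,-2,0,0,0]]

```text
time: 8.12
tool_pos: [482.6, -323.8, 91.8]
tcp_rot: [179.9, -0.1, -3.5]
ft_force: [-1.9, 1.8, 9.4]
finger_gap: 12.5
grip_force: 61.2
```

Emit:
step_arm:
  targets:
    - [[0,0,-0.5,0,0,0],[0,0,-1,0,0,0],[0,0,-1.5,0,0,0],[0,0,-2,0,0,0],[0,0,-2.5,0,0,0],[0,0,-3,0,0,0],[0,0,-3.5,0,0,0],[0,0,-4,0,0,0],[0,0,-4,0,0,0],[0,0,-4,0,0,0]]

```text
time: 8.95
tool_pos: [481.9, -323.7, 86.4]
tcp_rot: [180.0, -0.0, -3.5]
ft_force: [-0.4, -1.8, 2.0]
finger_gap: 11.6
grip_force: 60.2
```

Emit:
step_arm:
  targets:
    - [[0,0,-1,0,0,0],[0,0,-2,0,0,0],[0,0,-3,0,0,0],[0,0,-4,0,0,0],[0,0,-4,0,0,0],[0,0,-4,0,0,0]]

```text
time: 9.45
tool_pos: [481.4, -322.9, 81.6]
tcp_rot: [-180.0, 0.1, -3.5]
ft_force: [0.3, 0.1, -2.1]
finger_gap: 11.9
grip_force: 59.6
```

Emit:
step_arm:
  targets:
    - [[0,0,-1,0,0,0],[0,0,-2,0,0,0],[0,0,-2.5,0,0,0],[0,0,-3,0,0,0],[0,0,-3,0,0,0],[0,0,-3,0,0,0]]

```text
time: 9.95
tool_pos: [482.0, -323.5, 80.0]
tcp_rot: [180.0, -0.0, -3.5]
ft_force: [-2.7, 1.8, 5.9]
finger_gap: 12.5
grip_force: 60.6
```

Emit:
step_arm:
  targets:
    - [[0,0,-0.5,0,0,0],[0,0,-1,0,0,0],[0,0,-1,0,0,0],[0,0,-1,0,0,0]]

```text
time: 10.28
tool_pos: [482.0, -323.5, 80.0]
tcp_rot: [180.0, -0.0, -3.5]
ft_force: [-7.0, 4.5, 13.5]
finger_gap: 12.2
grip_force: 61.7
```

Emit:
step_arm:
  targets:
    - [[0,0,1.5,0,0,0],[0,0,1.5,0,0,0],[0,0,1.5,0,0,0],[0,0,1.5,0,0,0],[0,0,20,0,0,0],[0,0,50,0,0,0],[0,0,90,0,0,0],[20,32,110,0,0,0.02],[40,64,110,0,0,0.056],[60,96,110,0,0,0.056],[80,128,110,0,0,0.056],[100,160,110,0,0,0.056]]
  fingers: 0

```text
time: 11.28
tool_pos: [582.5, -161.9, 188.4]
tcp_rot: [180.0, -0.0, -0.3]
ft_force: [0.9, 0.0, 0.2]
finger_gap: 42.2
grip_force: 0.0
```

Emit:
step_arm:
  targets:
    - [[20,32,0,0,0,0],[40,64,0,0,0,0],[60,96,0,0,0,0],[80,128,0,0,0,0],[95,155,0,0,0,0],[105.8,170,-10,0,0,0],[105.8,170,-20,0,0,0],[105.8,170,-30,0,0,0],[105.8,170,-40,0,0,0],[105.8,170,-45,0,0,0],[105.8,170,-45,0,0,0],[105.8,170,-45,0,0,0]]

```text
time: 12.28
tool_pos: [687.0, 5.5, 142.8]
tcp_rot: [180.0, 0.1, -0.4]
ft_force: [-0.3, -0.5, 0.9]
finger_gap: 42.7
grip_force: 0.0
```

```bash
cat > look.py <<'E'
from h import *
S=shots(); s=S[0]; p=avg(8)[-1]; print("tcp",np.round(p[:3],1),"yaw",round(p[-1],2),"gap",round(p[12],1))
b=blobs(s,"y")
for q in([554,368,3],[470,211,-14],[483,-323,-3.5]):
    m=near(b,proj(s,[*q[:2],25])[0]); f=fit(TUB,0,q,[(s,m[1])]); print("tub",np.round([*f[0],f[1]*100],1))
b=blobs(s,"r")
for c,h in b:
    for z in(84,32.5):
        w=ray(s,c,z+12); f=fit(LID,z,[*w[:2],[-15,0]],[(s,h)]); print("lid",z,np.round([*f[0],f[1]*100],1))
E
python3 look.py
```

```text
tcp [687.6   6.7 143.5] yaw -0.31 gap 42.7
tub [562.5 366.4  16.4  64. ]
tub [469.  209.9 -13.8   8.5]
tub [ 483.  -323.    -3.5  100. ]
lid 84 [684.6 130.1  -3.4  29.9]
lid 32.5 [668.7 173.   -5.4  26.2]
lid 84 [6.88e+02 6.10e+00 2.00e-01 1.36e+01]
lid 32.5 [ 6.727e+02  3.760e+01 -4.000e-01  1.180e+01]
lid 84 [ 509.8 -339.    -8.7   10.9]
lid 32.5 [ 482.6 -323.3   -3.7    2.2]
```

Emit:
step_arm:
  targets:
    - [[0,0,-6,0,0,0],[0,0,-12,0,0,0],[0,0,-12,0,0,0],[0,0,-12,0,0,0],[0,0,-12,0,0,0],[0,0,-12,0,0,0],[0,0,-12,0,0,0]]

```text
time: 13.37
tool_pos: [687.8, 6.7, 131.6]
tcp_rot: [180.0, -0.0, -0.3]
ft_force: [0.4, -0.2, 0.0]
finger_gap: 42.6
grip_force: 0.0
```

Emit:
step_arm:
  targets:
    - [[0,0,0,0,0,0],[0,0,0,0,0,0],[0,0,0,0,0,0],[0,0,0,0,0,0],[0,0,0,0,0,0],[0,0,0,0,0,0],[0,0,0,0,0,0],[0,0,0,0,0,0]]
  fingers: 1

```text
time: 14.03
tool_pos: [687.8, 6.7, 131.7]
tcp_rot: [180.0, -0.0, -0.3]
ft_force: [0.6, 0.4, 4.2]
finger_gap: 12.1
grip_force: 60.3
```

Emit:
step_arm:
  targets:
    - [[0,0,30,0,0,0],[0,0,60,0,0,0],[-29,27,60,0,0,0],[-58,54,60,0,0,-0.03],[-87,81,60,0,0,-0.08],[-116,108,60,0,0,-0.13],[-145,135,60,0,0,-0.18],[-174,162,60,0,0,-0.234],[-203,190,50,0,0,-0.234],[-217.8,204.1,30,0,0,-0.234],[-217.8,204.1,0,0,0,-0.234],[-217.8,204.1,-8,0,0,-0.234]]

```text
time: 15.03
tool_pos: [466.1, 210.9, 118.9]
tcp_rot: [179.8, 0.3, -13.6]
ft_force: [-1.2, 0.2, -2.2]
finger_gap: 12.1
grip_force: 59.8
```

Emit:
step_arm:
  targets:
    - [[0,0,0,0,0,0],[0,0,0,0,0,0],[0,0,0,0,0,0],[0,0,0,0,0,0],[0,0,0,0,0,0],[0,0,0,0,0,0],[0,0,0,0,0,0],[0,0,0,0,0,0]]

```text
time: 15.7
tool_pos: [470.0, 210.7, 123.6]
tcp_rot: [-180.0, -0.0, -13.7]
ft_force: [-1.4, -0.4, -0.5]
finger_gap: 12.5
grip_force: 59.8
```

```bash
python3 hov.py 470 210.8 -13.7 47.6 h2 75 200
```

```text
tcp [469.7 210.8 123.3] yaw -13.72 F [ 0.1 -0.4 -0. ] gap 12.3
lid 0 [469.5 210.9 -13.4  75.7   8.6]
lid 1 [471.4 208.8 -19.7  75.7  41.3]
```

View pics/h2.png

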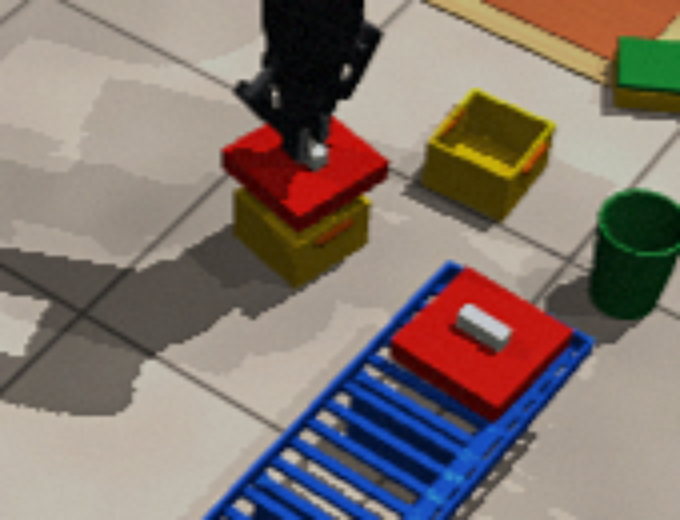

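The lid is lined up over tub 2, with the third tub and lid undisturbed. Descending now.

Emit:
step_arm:
  targets:
    - [[0,0,-10,0,0,0],[0,0,-18,0,0,0],[0,0,-22,0,0,0],[0,0,-24,0,0,0],[0,0,-25,0,0,0],[0,0,-26,0,0,0],[0,0,-27,0,0,0],[0,0,-28,0,0,0],[0,0,-28,0,0,0],[0,0,-28,0,0,0],[0,0,-28,0,0,0]]

```text
time: 16.82
tool_pos: [469.9, 210.8, 95.5]
tcp_rot: [-180.0, -0.0, -13.7]
ft_force: [-0.4, -0.3, -0.0]
finger_gap: 12.4
grip_force: 59.8
```

Emit:
step_arm:
  targets:
    - [[0,0,-0.5,0,0,0],[0,0,-1,0,0,0],[0,0,-1.5,0,0,0],[0,0,-2,0,0,0],[0,0,-2.5,0,0,0],[0,0,-3,0,0,0],[0,0,-3,0,0,0],[0,0,-3,0,0,0]]

```text
time: 17.48
tool_pos: [469.9, 210.8, 92.6]
tcp_rot: [-180.0, -0.0, -13.7]
ft_force: [-2.0, -0.1, 3.7]
finger_gap: 12.3
grip_force: 60.4
```

Emit:
step_arm:
  targets:
    - [[0,0,-0.5,0,0,0],[0,0,-1,0,0,0],[0,0,-1.5,0,0,0],[0,0,-2,0,0,0],[0,0,-2.5,0,0,0],[0,0,-3,0,0,0],[0,0,-4,0,0,0],[0,0,-5,0,0,0],[0,0,-6,0,0,0],[0,0,-6,0,0,0],[0,0,-6,0,0,0]]

```text
time: 18.4
tool_pos: [469.9, 211.0, 86.3]
tcp_rot: [-180.0, -0.0, -13.7]
ft_force: [0.3, 1.6, 0.9]
finger_gap: 12.4
grip_force: 60.1
```

Emit:
step_arm:
  targets:
    - [[0,0,-1,0,0,0],[0,0,-2,0,0,0],[0,0,-3,0,0,0],[0,0,-4,0,0,0],[0,0,-5,0,0,0],[0,0,-6,0,0,0],[0,0,-7,0,0,0],[0,0,-7.5,0,0,0],[0,0,-7.5,0,0,0],[0,0,-7.5,0,0,0]]

```text
time: 19.23
tool_pos: [469.5, 210.6, 80.1]
tcp_rot: [180.0, 0.0, -13.7]
ft_force: [-9.9, -3.4, 15.4]
finger_gap: 12.6
grip_force: 61.9
```

Emit:
step_arm:
  targets:
    - [[0,0,1,0,0,0],[0,0,1,0,0,0],[0,0,1,0,0,0],[0,0,1,0,0,0],[0,0,25,0,0,0],[0,0,60,0,0,0],[0,0,95,0,0,0],[35,-13,110,0,0,0.06],[70,-26,110,0,0,0.12],[105,-39,110,0,0,0.178],[140,-52,110,0,0,0.178],[175,-65,110,0,0,0.178]]
  fingers: 0

```text
time: 20.23
tool_pos: [646.3, 145.0, 188.6]
tcp_rot: [-180.0, -0.0, -3.5]
ft_force: [-0.5, 0.3, 1.4]
finger_gap: 42.7
grip_force: 0.0
```

Emit:
step_arm:
  targets:
    - [[25,-10,0,0,0,0],[39.2,-15.7,-15,0,0,0],[39.2,-15.7,-30,0,0,0],[39.2,-15.7,-40,0,0,0],[39.2,-15.7,-45,0,0,0],[39.2,-15.7,-45,0,0,0],[39.2,-15.7,-45,0,0,0],[39.2,-15.7,-45,0,0,0],[39.2,-15.7,-45,0,0,0]]

```text
time: 20.98
tool_pos: [684.3, 130.6, 145.4]
tcp_rot: [-180.0, -0.1, -3.5]
ft_force: [-0.2, 0.6, 0.4]
finger_gap: 42.7
grip_force: 0.0
```

```bash
python3 look.py
```

```text
tcp [684.  130.  143.7] yaw -3.53 gap 42.9
tub [497.3 338.7  35.5  74.6]
tub [471.6 206.8 -14.1  54.9]
tub [ 483.  -323.    -3.5  100. ]
lid 84 [495.7 170.9 -15.7  12.7]
lid 32.5 [469.7 210.4 -14.1   4.2]
lid 84 [684.  130.3  -3.9  11.6]
lid 32.5 [666.9 168.1  -4.8  10. ]
lid 84 [ 510.  -339.1   -8.9   11.6]
lid 32.5 [ 482.6 -323.9   -3.8    2.5]
```

Emit:
step_arm:
  targets:
    - [[0,0,-6,0,0,0],[0,0,-12,0,0,0],[0,0,-12,0,0,0],[0,0,-12,0,0,0],[0,0,-12,0,0,0],[0,0,-12,0,0,0],[0,0,-12,0,0,0]]

```text
time: 22.07
tool_pos: [684.1, 130.1, 132.1]
tcp_rot: [-180.0, -0.0, -3.5]
ft_force: [0.4, 0.1, 0.5]
finger_gap: 42.9
grip_force: 0.0
```

Emit:
step_arm:
  targets:
    - [[0,0,0,0,0,0],[0,0,0,0,0,0],[0,0,0,0,0,0],[0,0,0,0,0,0],[0,0,0,0,0,0],[0,0,0,0,0,0],[0,0,0,0,0,0],[0,0,0,0,0,0]]
  fingers: 1

```text
time: 22.73
tool_pos: [684.2, 130.1, 132.2]
tcp_rot: [-180.0, -0.0, -3.5]
ft_force: [-0.1, 0.3, 3.5]
finger_gap: 12.3
grip_force: 60.3
```

Emit:
step_arm:
  targets:
    - [[0,0,30,0,0,0],[0,0,60,0,0,0],[-40,0,60,0,0,0],[-80,0,60,0,0,0],[-120,0,60,0,0,0],[-150,0,60,0,0,0],[-150,0,60,0,0,0]]

```text
time: 23.32
tool_pos: [527.4, 130.1, 189.0]
tcp_rot: [179.9, 0.4, -3.5]
ft_force: [-0.4, 0.2, -1.5]
finger_gap: 12.2
grip_force: 59.9
```

```bash
python3 look.py; python3 -c "
from h import *
cv2.imwrite('pics/c1.png',vision.snapshot('scene')['img'])"
```

```text
tcp [534.6 130.  191.7] yaw -3.54 gap 12.1
tub [554.5 367.3   2.4   2.9]
tub [471.6 206.8 -14.1  54.9]
tub [ 483.  -323.    -3.5  100. ]
lid 84 [498.3 172.   -5.   12.3]
lid 32.5 [470.4 209.5 -10.2  17. ]
lid 84 [ 509.1 -338.4   -7.3   11.5]
lid 32.5 [ 482.6 -323.9   -3.8    2.4]
```

View pics/c1.png

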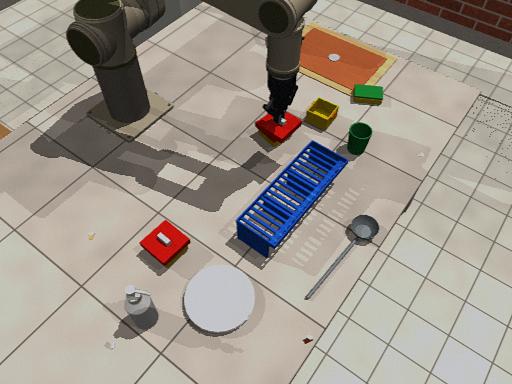

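Tub 2 is closed and tub 1 is unmoved at px (322,112). Next I carry lid 3 to it.

Emit:
step_arm:
  targets:
    - [[4,40,0,0,0,0],[8,80,0,0,0,0.05],[12,120,0,0,0,0.112],[16,160,0,0,0,0.112],[19,200,0,0,0,0.112],[20.1,237.5,-10,0,0,0.112],[20.1,237.5,-30,0,0,0.112],[20.1,237.5,-50,0,0,0.112],[20.1,237.5,-65,0,0,0.112],[20.1,237.5,-70,0,0,0.112],[20.1,237.5,-70,0,0,0.112],[20.1,237.5,-70,0,0,0.112]]

```text
time: 24.87
tool_pos: [554.3, 367.5, 122.2]
tcp_rot: [-180.0, -0.0, 2.9]
ft_force: [0.6, 0.5, -0.8]
finger_gap: 12.2
grip_force: 59.9
```

Emit:
step_arm:
  targets:
    - [[0,0,0,0,0,0],[0,0,0,0,0,0],[0,0,0,0,0,0],[0,0,0,0,0,0],[0,0,0,0,0,0],[0,0,0,0,0,0],[0,0,0,0,0,0],[0,0,0,0,0,0]]

```text
time: 25.53
tool_pos: [554.0, 367.5, 121.8]
tcp_rot: [180.0, 0.0, 2.9]
ft_force: [1.0, -0.7, -0.3]
finger_gap: 12.1
grip_force: 59.9
```

```bash
python3 hov.py 554.5 367.6 2.9 48 h3 60 250;  python3 look.py
```

```text
tcp [554.  367.6 121.8] yaw 2.89 F [-0.3 -0.   0.1] gap 12.0
lid 0 [555.1 366.4   4.6  73.8   8.5]
lid 1 [552.6 365.1  -2.3  73.8  21.2]
tcp [554.  367.6 121.8] yaw 2.89 gap 12.0
tub [555.5 365.4   3.   21.1]
tub [471.8 207.5 -14.1  52.8]
tub [ 483.  -323.    -3.5  100. ]
lid 84 [560.1 355.8   5.8   9.2]
lid 32.5 [536.  407.5   1.8   6.7]
lid 84 [499.1 174.  -20.3  13.9]
lid 32.5 [470.1 211.5 -14.9   5.2]
lid 84 [ 509.1 -338.4   -7.3   11.5]
lid 32.5 [ 482.6 -323.9   -3.8    2.4]
```

View pics/h3.png

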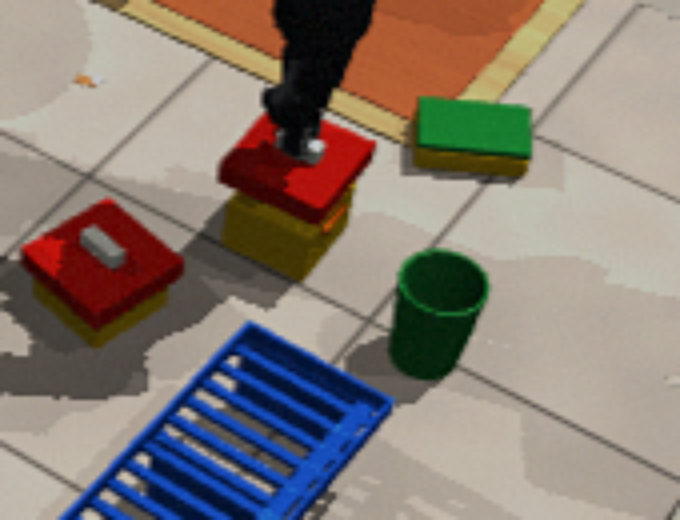

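The lid is over tub 1 and looks aligned. Descending.

Emit:
step_arm:
  targets:
    - [[0,0,-10,0,0,0],[0,0,-17,0,0,0],[0,0,-20,0,0,0],[0,0,-22,0,0,0],[0,0,-23,0,0,0],[0,0,-24,0,0,0],[0,0,-25,0,0,0],[0,0,-26,0,0,0],[0,0,-26,0,0,0],[0,0,-26,0,0,0],[0,0,-26,0,0,0]]

```text
time: 27.15
tool_pos: [554.2, 367.6, 96.0]
tcp_rot: [-180.0, -0.0, 2.9]
ft_force: [0.4, -0.1, -0.2]
finger_gap: 12.0
grip_force: 59.9
```

Emit:
step_arm:
  targets:
    - [[0,0,-0.5,0,0,0],[0,0,-1,0,0,0],[0,0,-1.5,0,0,0],[0,0,-2,0,0,0],[0,0,-2.5,0,0,0],[0,0,-3,0,0,0],[0,0,-3,0,0,0],[0,0,-3,0,0,0]]

```text
time: 27.82
tool_pos: [554.3, 367.6, 93.2]
tcp_rot: [-180.0, -0.0, 2.9]
ft_force: [-1.2, -0.5, 2.9]
finger_gap: 12.0
grip_force: 60.3
```

Emit:
step_arm:
  targets:
    - [[0,0,-0.5,0,0,0],[0,0,-1,0,0,0],[0,0,-1.5,0,0,0],[0,0,-2,0,0,0],[0,0,-2.5,0,0,0],[0,0,-3,0,0,0],[0,0,-4,0,0,0],[0,0,-5,0,0,0],[0,0,-6,0,0,0],[0,0,-6,0,0,0],[0,0,-6,0,0,0]]

```text
time: 28.73
tool_pos: [554.1, 368.0, 87.0]
tcp_rot: [-180.0, -0.0, 2.9]
ft_force: [-0.9, 0.7, 1.0]
finger_gap: 12.0
grip_force: 60.0
```

Emit:
step_arm:
  targets:
    - [[0,0,-1,0,0,0],[0,0,-2,0,0,0],[0,0,-3,0,0,0],[0,0,-4,0,0,0],[0,0,-5,0,0,0],[0,0,-6,0,0,0],[0,0,-7,0,0,0],[0,0,-7.5,0,0,0],[0,0,-7.5,0,0,0],[0,0,-7.5,0,0,0]]

```text
time: 29.57
tool_pos: [554.2, 367.5, 80.8]
tcp_rot: [180.0, -0.0, 2.9]
ft_force: [-6.1, -4.0, 10.7]
finger_gap: 12.0
grip_force: 61.1
```

All three lids are home. I'll press this one once more, then carry tub 1 by its bar to the front of bay 3.

Emit:
step_arm:
  targets:
    - [[0,0,-1,0,0,0],[0,0,-1,0,0,0],[0,0,-1,0,0,0],[0,0,2,0,0,0],[0,0,30,0,0,0],[0,0,65,0,0,0],[0,0,102,0,0,0],[0,-35,102,0,0,0],[0,-70,102,0,0,-0.03],[0,-105,102,0,0,-0.073],[0,-140,102,0,0,-0.073],[0,-175,102,0,0,-0.073]]

```text
time: 30.57
tool_pos: [553.7, 191.1, 181.0]
tcp_rot: [180.0, 0.0, -1.3]
ft_force: [0.4, -1.1, -2.0]
finger_gap: 12.2
grip_force: 59.8
```

Emit:
step_arm:
  targets:
    - [[0,-30,0,0,0,0],[-0.8,-55,-15,0,0,0],[-0.8,-67.5,-35,0,0,0],[-0.8,-67.5,-55,0,0,0],[-0.8,-67.5,-75,0,0,0],[-0.8,-67.5,-85,0,0,0],[-0.8,-67.5,-90,0,0,0],[-0.8,-67.5,-90,0,0,0],[-0.8,-67.5,-90,0,0,0],[-0.8,-67.5,-90,0,0,0]]

```text
time: 31.4
tool_pos: [553.9, 125.1, 91.9]
tcp_rot: [-180.0, -0.1, -1.3]
ft_force: [2.3, -1.0, 0.2]
finger_gap: 12.1
grip_force: 61.3
```

```bash
cat > rk.py <<'E'
from h import *
S=[vision.snapshot("scene")]; s=S[0]; p=avg(6)[-1]; print("tcp",np.round(p[:3],1),"yaw",round(p[-1],2),"F",np.round(p[9:12],1),"gap",round(p[12],1))
for c,h in blobs(s,"r"): w=ray(s,c,45); f=fit(LID,32.5,[*w[:2],[-15,0]],[(s,h)]); print("lid",np.round([*f[0],f[1]*100],1))
hb=cv2.convexHull(np.vstack([h for c,h in blobs(s,"b",20)])).reshape(-1,2)
f=fit(RACK,0,[660,3,[-3,0]],[(s,hb)]); print("rack",np.round([*f[0],f[1]*100],2))
i=s["img"].copy()
def P(L): cv2.polylines(i,[np.int32(proj(s,pose(np.array(L,float),(660.6,3.6,-1.3),0))*16)],True,(255,255,0),1,cv2.LINE_AA,4)
P([[-44,-182.5,94],[85,-182.5,94],[85,182.5,94],[-44,182.5,94]])
for b in(-119,0,119): P([[-44,b-55.5,0],[-44,b+55.5,0],[-44,b+55.5,78],[-44,b-55.5,78]])
import sys
cv2.imwrite(f"pics/{sys.argv[1]}.png",cv2.resize(i[130:270,225:390],(707,600),interpolation=cv2.INTER_CUBIC))
E
python3 rk.py r1
```

```text
tcp [553.4 125.1  91.4] yaw -1.29 F [ 2.1 -2.3  0.9] gap 12.1
lid [418.7 194.6  33.2  61.6]
lid [546.7 134.2  -1.6  12.1]
lid [ 474.5 -317.8   -3.7    2.4]
rack [660.85   3.88  -1.19   1.38]
```

View pics/r1.png

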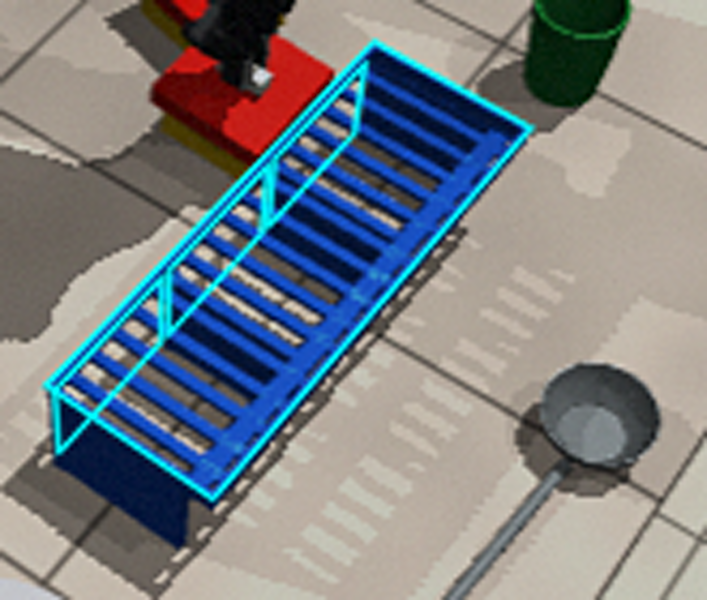

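The rack overlay fits exactly. Tub 1, held in front of bay 3, is touching tub 2 lightly behind it, so I'll move forward first, then lower and slide in.

Emit:
step_arm:
  targets:
    - [[10,-0.2,0,0,0,0],[20,-0.4,0,0,0,0],[20,-0.4,0,0,0,0],[20,-0.4,-4,0,0,0],[20,-0.4,-9,0,0,0],[20,-0.4,-9,0,0,0],[20,-0.4,-9,0,0,0]]

```text
time: 32.33
tool_pos: [573.2, 125.6, 83.0]
tcp_rot: [-179.9, -0.0, -1.3]
ft_force: [-2.2, 2.0, 6.7]
finger_gap: 12.1
grip_force: 61.7
```

Emit:
step_arm:
  targets:
    - [[5,-0.1,0,0,0,0],[10,-0.2,0,0,0,0],[15,-0.3,0,0,0,0],[20,-0.5,0,0,0,0],[24,-0.6,0,0,0,0],[27,-0.7,0,0,0,0],[27,-0.7,0,0,0,0],[27,-0.7,0,0,0,0]]

```text
time: 33.0
tool_pos: [599.8, 124.4, 82.8]
tcp_rot: [-180.0, 0.0, -1.3]
ft_force: [-2.4, 1.8, 7.2]
finger_gap: 11.8
grip_force: 61.8
```

Emit:
step_arm:
  targets:
    - [[0,0,0,0,0,0],[0,0,0,0,0,0],[0,0,0,0,0,0],[0,0,10,0,0,0],[0,0,25,0,0,0],[-10,0.2,30,0,0,0],[-35,0.8,30,0,0,0],[-60,1.4,30,0,0,0],[-75,1.7,30,0,0,0],[-75,1.7,30,0,0,0],[-75,1.7,30,0,0,0],[-75,1.7,30,0,0,0]]
  fingers: 0.5

```text
time: 34.0
tool_pos: [526.3, 125.7, 113.1]
tcp_rot: [-180.0, -0.1, -1.3]
ft_force: [0.4, -1.2, -0.2]
finger_gap: 21.2
grip_force: 0.0
```

```bash
python3 rk.py r2
```

```text
tcp [525.5 125.6 112.2] yaw -1.3 F [-0.  -0.5  0.4] gap 21.4
lid [477.1 232.1  29.3  80.6]
lid [570.4 126.9  33.5  47.9]
lid [ 474.7 -317.9   -4.     2.2]
rack [660.9    3.89  -1.2    1.49]
```

View pics/r2.png

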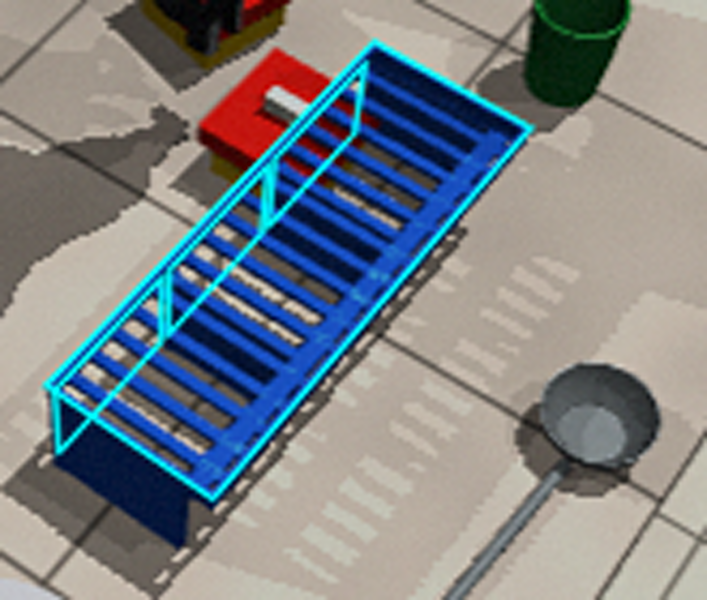

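Tub 1 stands upright in the mouth of bay 3. I'll lower behind it and push.

Emit:
step_arm:
  targets:
    - [[0,0,-25,0,0,0],[0,0,-45,0,0,0],[0,0,-54,0,0,0],[0,0,-54,0,0,0],[0,0,-54,0,0,0],[10,-0.2,-54,0,0,0],[17,-0.4,-54,0,0,0],[24,-0.5,-54,0,0,0],[31,-0.7,-54,0,0,0],[38,-0.9,-54,0,0,0],[45,-1,-54,0,0,0],[45,-1,-54,0,0,0]]

```text
time: 35.35
tool_pos: [572.0, 124.6, 58.8]
tcp_rot: [-180.0, -0.1, -1.3]
ft_force: [0.3, -0.1, -0.9]
finger_gap: 21.4
grip_force: 0.0
```

Emit:
step_arm:
  targets:
    - [[5,-0.1,0,0,0,0],[10,-0.2,0,0,0,0],[15,-0.4,0,0,0,0],[20,-0.5,0,0,0,0],[24,-0.6,0,0,0,0],[28,-0.7,0,0,0,0],[28,-0.7,0,0,0,0],[28,-0.7,0,0,0,0],[28,-0.7,0,0,0,0]]

```text
time: 36.1
tool_pos: [598.3, 124.0, 58.4]
tcp_rot: [-180.0, -0.0, -1.3]
ft_force: [-0.3, 0.1, -0.5]
finger_gap: 21.2
grip_force: 0.0
```

Emit:
step_arm:
  targets:
    - [[1,0,0,0,0,0],[2,0,0,0,0,0],[3,0,0,0,0,0],[4,0,0,0,0,0],[5,0,0,0,0,0],[5,0,0,0,0,0],[5,0,0,0,0,0],[5,0,0,0,0,0]]

```text
time: 36.77
tool_pos: [603.4, 124.0, 58.3]
tcp_rot: [-180.0, -0.0, -1.3]
ft_force: [-0.8, 0.1, -0.3]
finger_gap: 21.3
grip_force: 0.1
```

Emit:
step_arm:
  targets:
    - [[0.5,0,0,0,0,0],[1,0,0,0,0,0],[1.5,0,0,0,0,0],[1.5,0,0,0,0,0],[1.5,0,0,0,0,0],[1.5,0,0,0,0,0]]

```text
time: 37.27
tool_pos: [604.7, 124.0, 58.3]
tcp_rot: [180.0, 0.0, -1.3]
ft_force: [-2.9, 1.0, 1.8]
finger_gap: 21.4
grip_force: 1.2
```

Emit:
step_arm:
  targets:
    - [[0.5,0,0,0,0,0],[1,0,0,0,0,0],[1,0,0,0,0,0],[1,0,0,0,0,0],[1,0,0,0,0,0]]

```text
time: 37.68
tool_pos: [604.7, 124.0, 58.2]
tcp_rot: [180.0, 0.1, -1.3]
ft_force: [-8.8, -1.0, 5.9]
finger_gap: 21.6
grip_force: 4.0
```

Emit:
step_arm:
  targets:
    - [[0.5,0,0,0,0,0],[0.5,0,0,0,0,0],[0.5,0,0,0,0,0],[0.5,0,0,0,0,0]]

```text
time: 38.02
tool_pos: [604.7, 124.0, 58.1]
tcp_rot: [180.0, 0.2, -1.3]
ft_force: [-9.9, -0.3, 7.2]
finger_gap: 21.6
grip_force: 5.3
```

Hard stop exactly at the predicted home point. Retreating, then measuring the other two.

Emit:
step_arm:
  targets:
    - [[-15,0.3,0,0,0,0],[-35,0.8,5,0,0,0],[-40,0.8,40,0,0,0],[-40,0.8,80,0,0,0],[-40,-30,110,0,0,0],[-40,-70,120,0,0,0],[-40,-110,120,0,0,0],[-40,-150,120,0,0,0],[-40,-184,120,0,0,0],[-40,-184,120,0,0,0]]

```text
time: 38.85
tool_pos: [566.5, -66.1, 178.9]
tcp_rot: [179.8, -0.1, -1.6]
ft_force: [-0.4, 0.2, -0.6]
finger_gap: 20.9
grip_force: 0.0
```

```bash
python3 rk.py r3
```

```text
tcp [566.4 -58.7 178.2] yaw -1.18 F [ 0.2 -0.3  0.1] gap 21.2
lid [467.4 216.2 -17.5  14.6]
lid [ 474.5 -318.    -3.8    1.8]
rack [660.9    3.89  -1.2    1.37]
```

Emit:
step_arm:
  targets:
    - [[-13,-37,0,0,0,0],[-26,-74,0,0,0,0],[-39,-111,0,0,0,0],[-52,-148,0,0,0,-0.045],[-65,-185,0,0,0,-0.045],[-78,-222,-10,0,0,-0.045],[-91.7,-258.6,-30,0,0,-0.045],[-91.7,-258.6,-60,0,0,-0.045],[-91.7,-258.6,-80,0,0,-0.045],[-91.7,-258.6,-85,0,0,-0.045],[-91.7,-258.6,-85,0,0,-0.045],[-91.7,-258.6,-85,0,0,-0.045]]
  fingers: 0

```text
time: 40.2
tool_pos: [475.4, -318.0, 94.1]
tcp_rot: [180.0, -0.0, -3.8]
ft_force: [0.2, -0.3, 0.6]
finger_gap: 42.7
grip_force: 0.0
```

```bash
python3 rk.py r4
```

```text
tcp [ 475.2 -318.8   94.4] yaw -3.84 F [0.1 0.2 0.3] gap 42.5
lid [466.5 215.1 -15.6   5.8]
lid [ 474.5 -318.    -3.8    4. ]
rack [660.61   3.9   -1.29   1.24]
```

Emit:
step_arm:
  targets:
    - [[0,0,-7,0,0,0],[0,0,-13,0,0,0],[0,0,-13,0,0,0],[0,0,-13,0,0,0],[0,0,-13,0,0,0]]

```text
time: 40.97
tool_pos: [474.3, -318.5, 79.9]
tcp_rot: [-180.0, 0.0, -3.9]
ft_force: [-0.2, 0.3, 0.3]
finger_gap: 42.7
grip_force: 0.0
```

Emit:
step_arm:
  targets:
    - [[0,0,0,0,0,0],[0,0,0,0,0,0],[0,0,0,0,0,0],[0,0,0,0,0,0],[0,0,0,0,0,0],[0,0,0,0,0,0]]
  fingers: 1

```text
time: 41.47
tool_pos: [474.8, -318.8, 80.7]
tcp_rot: [180.0, -0.0, -3.9]
ft_force: [-0.8, 0.5, 4.2]
finger_gap: 12.1
grip_force: 59.3
```

Emit:
step_arm:
  targets:
    - [[0,0,30,0,0,0],[0,0,60,0,0,0],[13,36,60,0,0,0],[26,72,60,0,0,0.02],[39,108,60,0,0,0.045],[52,144,60,0,0,0.045],[65,180,50,0,0,0.045],[75,205.7,30,0,0,0.045],[80,205.7,15,0,0,0.045],[80,205.7,8,0,0,0.045],[80,205.7,8,0,0,0.045],[80,205.7,8,0,0,0.045]]

```text
time: 42.47
tool_pos: [553.8, -113.5, 87.8]
tcp_rot: [-180.0, 0.1, -1.3]
ft_force: [-0.1, 0.5, -1.6]
finger_gap: 12.1
grip_force: 59.5
```

Emit:
step_arm:
  targets:
    - [[0,0,-3,0,0,0],[0,0,-6,0,0,0],[0,0,-6,0,0,0],[0,0,-6,0,0,0],[0,0,-6,0,0,0],[0,0,-6,0,0,0],[0,0,-6,0,0,0]]

```text
time: 43.05
tool_pos: [554.7, -113.0, 82.5]
tcp_rot: [180.0, -0.0, -1.3]
ft_force: [0.2, -0.4, -1.9]
finger_gap: 12.0
grip_force: 59.6
```

Emit:
step_arm:
  targets:
    - [[7,-0.2,0,0,0,0],[14,-0.3,0,0,0,0],[21,-0.5,0,0,0,0],[28,-0.6,0,0,0,0],[35,-0.8,0,0,0,0],[41,-0.9,0,0,0,0],[41,-0.9,0,0,0,0],[41,-0.9,0,0,0,0],[41,-0.9,-2,0,0,0],[41,-0.9,-2,0,0,0]]

```text
time: 43.88
tool_pos: [595.7, -113.9, 80.8]
tcp_rot: [180.0, -0.0, -1.3]
ft_force: [-0.4, 1.1, 2.2]
finger_gap: 12.3
grip_force: 60.1
```

Emit:
step_arm:
  targets:
    - [[0,0,0,0,0,0],[0,0,0,0,0,0],[0,0,0,0,0,0],[0,0,10,0,0,0],[0,0,25,0,0,0],[-10,0.2,30,0,0,0],[-35,0.8,30,0,0,0],[-60,1.4,30,0,0,0],[-75,1.7,30,0,0,0],[-75,1.7,20,0,0,0],[-75,1.7,0,0,0,0],[-75,1.7,-22,0,0,0]]
  fingers: 0.5

```text
time: 44.88
tool_pos: [522.3, -112.7, 59.9]
tcp_rot: [179.9, -0.3, -1.3]
ft_force: [0.8, -0.3, -0.4]
finger_gap: 21.3
grip_force: 0.0
```

Emit:
step_arm:
  targets:
    - [[0,0,0,0,0,0],[0,0,0,0,0,0],[10,-0.2,0,0,0,0],[17,-0.4,0,0,0,0],[24,-0.5,0,0,0,0],[31,-0.7,0,0,0,0],[38,-0.9,0,0,0,0],[45,-1,0,0,0,0],[52,-1.2,0,0,0,0],[59,-1.4,0,0,0,0],[66,-1.5,0,0,0,0],[70,-1.6,0,0,0,0]]

```text
time: 45.88
tool_pos: [591.5, -113.7, 58.2]
tcp_rot: [-180.0, -0.0, -1.3]
ft_force: [-2.3, -0.3, 1.6]
finger_gap: 21.5
grip_force: 0.9
```

Emit:
step_arm:
  targets:
    - [[1.5,0,0,0,0,0],[3,0,0,0,0,0],[4.5,0,0,0,0,0],[6,0,0,0,0,0],[7,0,0,0,0,0],[8,0,0,0,0,0],[9,0,0,0,0,0],[9,0,0,0,0,0],[9,0,0,0,0,0]]

```text
time: 46.63
tool_pos: [599.5, -113.7, 58.2]
tcp_rot: [-180.0, 0.0, -1.3]
ft_force: [-0.6, 0.2, -0.3]
finger_gap: 21.3
grip_force: 0.7
```

Emit:
step_arm:
  targets:
    - [[0.5,0,0,0,0,0],[1,0,0,0,0,0],[1,0,0,0,0,0],[1,0,0,0,0,0],[1,0,0,0,0,0]]

```text
time: 47.05
tool_pos: [599.5, -113.8, 58.2]
tcp_rot: [-180.0, 0.1, -1.3]
ft_force: [-6.9, 0.5, 3.5]
finger_gap: 21.4
grip_force: 3.6
```

Emit:
step_arm:
  targets:
    - [[-15,0.3,0,0,0,0],[-35,0.8,5,0,0,0],[-40,0.8,40,0,0,0],[-40,0.8,80,0,0,0],[-60,30,100,0,0,0],[-80,60,100,0,0,0],[-100,90,100,0,0,0],[-105,120,100,0,0,-0.05],[-110,150,100,0,0,-0.1],[-115,180,100,0,0,-0.15],[-115,200,100,0,0,-0.2],[-115,200,100,0,0,-0.25]]
  fingers: 0

```text
time: 48.05
tool_pos: [485.6, 89.9, 159.0]
tcp_rot: [-179.9, -0.1, -15.6]
ft_force: [-0.3, -0.8, -0.4]
finger_gap: 42.6
grip_force: 0.0
```

```bash
python3 rk.py r5
```

```text
tcp [485.8  85.6 158.4] yaw -15.61 F [-0.   0.1  0.4] gap 42.6
lid [466.4 213.7 -16.7   4.7]
rack [660.64   3.9   -1.3    1.31]
```

Emit:
step_arm:
  targets:
    - [[-5,35,0,0,0,0],[-10,70,0,0,0,0],[-15,105,0,0,0,0],[-19.2,129,-20,0,0,0],[-19.2,129,-45,0,0,0],[-19.2,129,-60,0,0,0],[-19.2,129,-63,0,0,0],[-19.2,129,-63,0,0,0],[-19.2,129,-63,0,0,0]]

```text
time: 49.15
tool_pos: [467.0, 214.9, 96.1]
tcp_rot: [-180.0, -0.0, -15.7]
ft_force: [0.1, -0.7, 0.3]
finger_gap: 43.0
grip_force: 0.0
```

```bash
python3 rk.py r6
```

```text
tcp [466.9 215.3  96.1] yaw -15.63 F [-0.5 -0.8 -0.8] gap 42.6
lid [466.5 215.  -15.6   6.2]
rack [660.94   3.91  -1.2    1.34]
```

Emit:
step_arm:
  targets:
    - [[0,0,-8,0,0,0],[0,0,-15,0,0,0],[0,0,-15,0,0,0],[0,0,-15,0,0,0],[0,0,-15,0,0,0]]

```text
time: 49.92
tool_pos: [466.1, 215.2, 79.9]
tcp_rot: [180.0, 0.0, -15.6]
ft_force: [0.0, -0.4, -0.8]
finger_gap: 42.5
grip_force: 0.0
```

Emit:
step_arm:
  targets:
    - [[0,0,0,0,0,0],[0,0,0,0,0,0],[0,0,0,0,0,0],[0,0,0,0,0,0],[0,0,0,0,0,0],[0,0,0,0,0,0]]
  fingers: 1

```text
time: 50.42
tool_pos: [466.6, 215.3, 80.6]
tcp_rot: [-180.0, -0.0, -15.6]
ft_force: [-0.8, -1.4, 2.1]
finger_gap: 12.2
grip_force: 58.9
```

Emit:
step_arm:
  targets:
    - [[0,0,30,0,0,0],[0,0,60,0,0,0],[13,-32,60,0,0,0.05],[26,-64,60,0,0,0.1],[39,-96,60,0,0,0.15],[52,-128,60,0,0,0.2],[65,-160,60,0,0,0.25],[78,-190,40,0,0,0.25],[88,-209,20,0,0,0.25],[88,-209.2,8,0,0,0.25],[88,-209.2,8,0,0,0.25],[88,-209.2,8,0,0,0.25]]

```text
time: 51.42
tool_pos: [553.0, 6.5, 87.0]
tcp_rot: [-180.0, 0.2, -1.3]
ft_force: [-0.1, -0.4, -1.8]
finger_gap: 12.0
grip_force: 59.3
```

Emit:
step_arm:
  targets:
    - [[0,0,-3,0,0,0],[0,0,-6,0,0,0],[0,0,-6,0,0,0],[0,0,-6,0,0,0],[0,0,-6,0,0,0],[0,0,-6,0,0,0],[0,0,-6,0,0,0]]

```text
time: 52.0
tool_pos: [554.5, 6.2, 82.6]
tcp_rot: [180.0, -0.0, -1.3]
ft_force: [0.0, 0.1, -2.0]
finger_gap: 12.2
grip_force: 59.3
```

Emit:
step_arm:
  targets:
    - [[7,-0.2,0,0,0,0],[14,-0.4,0,0,0,0],[21,-0.6,0,0,0,0],[28,-0.8,0,0,0,0],[35,-1,0,0,0,0],[44,-1.2,0,0,0,0],[44,-1.2,0,0,0,0],[44,-1.2,0,0,0,0],[44,-1.2,-2,0,0,0],[44,-1.2,-2,0,0,0]]

```text
time: 52.83
tool_pos: [598.5, 4.8, 80.7]
tcp_rot: [180.0, -0.0, -1.3]
ft_force: [0.3, -0.8, 0.9]
finger_gap: 12.1
grip_force: 59.6
```

Emit:
step_arm:
  targets:
    - [[0,0,0,0,0,0],[0,0,0,0,0,0],[0,0,0,0,0,0],[0,0,10,0,0,0],[0,0,25,0,0,0],[-10,0.2,30,0,0,0],[-35,0.8,30,0,0,0],[-60,1.4,30,0,0,0],[-75,1.7,30,0,0,0],[-75,1.7,20,0,0,0],[-75,1.7,0,0,0,0],[-75,1.7,-22,0,0,0]]
  fingers: 0.5

```text
time: 53.83
tool_pos: [525.3, 6.4, 59.8]
tcp_rot: [180.0, -0.3, -1.3]
ft_force: [-0.2, -0.3, -0.0]
finger_gap: 21.4
grip_force: 0.0
```

Emit:
step_arm:
  targets:
    - [[0,0,0,0,0,0],[0,0,0,0,0,0],[10,-0.2,0,0,0,0],[17,-0.4,0,0,0,0],[24,-0.5,0,0,0,0],[31,-0.7,0,0,0,0],[38,-0.9,0,0,0,0],[45,-1,0,0,0,0],[52,-1.2,0,0,0,0],[59,-1.4,0,0,0,0],[66,-1.5,0,0,0,0],[70,-1.6,0,0,0,0]]

```text
time: 54.83
tool_pos: [594.4, 4.9, 58.3]
tcp_rot: [-180.0, -0.0, -1.3]
ft_force: [-2.4, -0.3, 0.4]
finger_gap: 21.5
grip_force: 0.9
```

Expected stop at x ≈ 602.2.

Emit:
step_arm:
  targets:
    - [[1.5,0,0,0,0,0],[3,0,0,0,0,0],[4.5,0,0,0,0,0],[6,0,0,0,0,0],[7,0,0,0,0,0],[8,0,0,0,0,0],[9,0,0,0,0,0],[9,0,0,0,0,0],[9,0,0,0,0,0]]

```text
time: 55.58
tool_pos: [602.1, 4.9, 58.1]
tcp_rot: [180.0, 0.0, -1.3]
ft_force: [-1.8, -0.5, -1.2]
finger_gap: 21.2
grip_force: 1.2
```

Emit:
step_arm:
  targets:
    - [[0.5,0,0,0,0,0],[1,0,0,0,0,0],[1,0,0,0,0,0],[1,0,0,0,0,0],[1,0,0,0,0,0]]

```text
time: 56.0
tool_pos: [602.1, 5.0, 58.1]
tcp_rot: [180.0, 0.2, -1.3]
ft_force: [-7.0, -1.5, 3.6]
finger_gap: 21.2
grip_force: 4.1
```

At the stop. Retreat and look; the later move back may have let tub 1 or 3 shift.

Emit:
step_arm:
  targets:
    - [[-15,0.3,0,0,0,0],[-35,0.8,5,0,0,0],[-60,0.8,40,0,0,0],[-85,0.8,80,0,0,0],[-110,0.8,120,0,0,0],[-140,0.8,150,0,0,0],[-170,-40,170,0,0,0],[-170,-80,180,0,0,0],[-170,-120,180,0,0,0],[-170,-160,180,0,0,0],[-170,-200,180,0,0,0],[-170,-240,180,0,0,0]]

```text
time: 57.0
tool_pos: [433.5, -227.7, 239.6]
tcp_rot: [179.9, -0.2, -1.3]
ft_force: [1.1, 0.4, 0.0]
finger_gap: 21.7
grip_force: 0.0
```

```bash
python3 -c "
from h import *
S=shots(); a=cv2.resize(S[0]['img'][130:280,225:365],(560,600),interpolation=cv2.INTER_CUBIC); b=S[1]['img'][100:210,160:330]
cv2.imwrite('pics/f1.png',a); cv2.imwrite('pics/f2.png',cv2.convertScaleAbs(cv2.resize(b,(800,518),interpolation=cv2.INTER_CUBIC),alpha=1.6))
print(r.sense()['tool_pos'])"
```

```text
[ 432.90220405 -230.94352346  238.88981421]
```

View pics/f2.png

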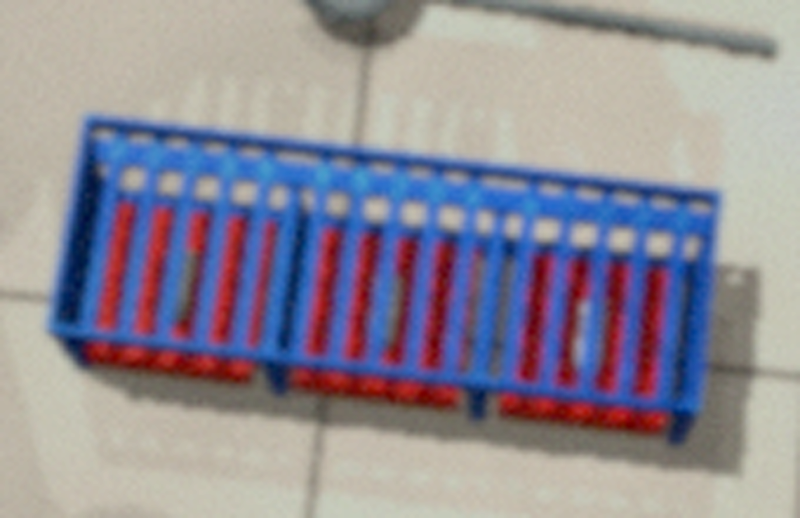

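View pics/f1.png

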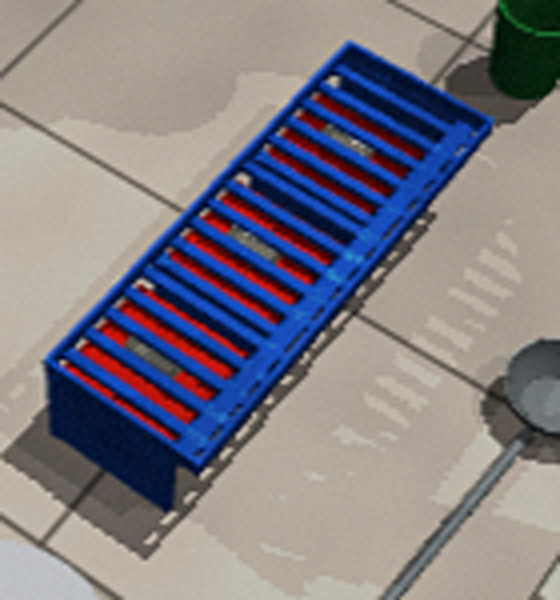

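Both views show three red lids, one per bay, seated equally deep and square (top crop: fronts at about (170,360), (375,388), (585,412)). Handing in.

```bash
python3 -c "
from h import *
avg(10); print(r.hand_in())"
```

```text
the job is handed in; nothing more can be done
None
```

I snapped a lid fully down on all three tubs and pushed each into its own bay against the back stop. The job is handed in at about 58 s. No lid was spare, the plates, cup and soap were not touched, and the hand-in gave no verdict.

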